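Hold the bolt head behind the bracket

TASK

The little geared drive on the bracket is running the nut up, but the bolt slowly turns along with it. Lift the steel guard ring up and off its peg, lay it in the white tray, then reach down into the gap behind the bracket, grip the hexagonal bolt head between the fingers and keep it from turning. Finish while still holding the bolt head still, and do not knock any of the other things on the bench out of place.

Things in the scene. Friction and masses are not known exactly. Their poses are not given: they have to be found in the camera images.
- bracket: Steel bracket unit fixed to the bench. Origin on the bench straight below the bolt head's centre; z up, x along the bolt axis from the drive to the bolt head (away from the robot, +-0.4 rad), y sideways. On its robot side a grey geared drive, 75 long (x -130 to -55 mm), 66 wide, 105 high. The gap holding the bolt head is 58 wide, x -19 to +39, open above and at both y sides.
- bracket_top (a point): Middle of the top edge of the upright bracket plate that bounds the gap on the robot side: plate 8 mm thick (bracket x -27 to -19), 90 mm wide (y +-45), top 122 mm above the bench.
- rear_plate (a point): Middle of the top edge of the lower rear plate that bounds the gap on the far side: 6 mm thick (bracket x +39 to +45), 90 mm wide, top 88 mm above the bench.
- peg (a point): Top of the round 7 mm peg where the ring hangs, straight above the bolt head, 117.5 mm above the bench. The peg sticks out of the bracket plate along bracket +x, ends at x +5.5 mm and its end is turned up to 127.5 mm. Seen along x it is narrower than the head: fingers coming straight down on both y sides of the head pass it.
- bolt (a joint): Bolt angle about the bracket's x (rad), starting between 0 and 1. At 0, and every 1.047 rad, two flats of the hexagon face the bracket's +y and -y. The drive's slipping clutch turns it in the positive sense at about 0.08 rad/s with 0.12 N m; a firm grip (about 30 N or more, on flats or corners) stops it for as long as it lasts.
- bolt_head (a point): Centre of the steel hexagonal bolt head, on the bolt axis, 90 mm above the bench. Head 24 mm across flats, 27.7 mm across corners, 16 mm long along the bracket's x (+-8 mm), standing 11 mm clear of the bracket plate and 31 mm clear of the rear plate.
- ring: Loose guard ring of 8 mm round steel bar with a flat grey grip tab, about 0.11 kg. Origin at the ring's centre, x is the ring's axis. 78 mm outer, 62 mm inner diameter. Tab on its top (own +z): 8 mm thick (x), 24 wide (y), from 36 to 72 mm above the ring's centre. It starts hanging on the peg, around the bolt head, tab up, its axes parallel to the bracket's.
- ring_tab (a point): Centre of the ring's grip tab, 54 mm above the ring's centre. To free the ring: lift it 12 to 17 mm (the peg's turned-up end is 10 mm higher than the peg), shift it along the bracket's +x until its centre is 13 to 34 mm beyond the bolt head's centre, then lift it out of the gap.
- tray: White plastic tray fixed to the bench, outside 200 (x) by 170 (y) by 28 mm high, walls and floor 4 to 5 mm. Origin at the centre of its underside, on the bench. The ring may be stood on its floor and let go: it tips over and lies in the tray.
- vial: Small brown glass jar, 28 mm diameter, 60 mm high; leave it. Origin at the centre of its underside.
- beaker: Glass beaker, 72 mm diameter, 95 mm high; leave it. Origin at the centre of its underside.
- flask: Conical glass flask, 76 mm diameter at its foot, 110 mm high; leave it. Origin at the centre of its underside.
- reagent: Brown reagent bottle with black cap, 68 mm diameter, 150 mm high; leave it. Origin at the centre of its underside.
- dish: Flat round glass dish with lid, 94 mm diameter, 18 mm high; leave it. Origin at the centre of its underside.
- spoon: Steel lab spoon lying flat, 160 mm long; leave it. Origin on the bench below its middle.
- washbottle: White plastic bottle with red cap, 60 mm diameter, 140 mm high; leave it. Origin at the centre of its underside.
Things that resemble listed ones, but are neither listed nor needed, are in the scene too. There is more than one size of the ring; the one meant has the size given above. Leave any turquoise look-alike of the bracket alone.

How it is judged:
On the way, in this order (a step that is already met when the one before it is completed fails the run):
1. the guard ring has been lifted off its peg and out of the gap, held in the fingers ((height (world z) of ring above 0.115 m or horizontal distance between ring and bolt_head above 0.09 m) and contact force between the fingers and ring above 0.5 N and contact force between ring and bracket below 0.1 N), for 0.1 s.
2. the guard ring lies in the tray, let go (x of ring in the frame of tray between -0.096 and 0.096 m and y of ring in the frame of tray between -0.081 and 0.081 m and height (world z) of ring below 0.055 m and contact force between the fingers and ring below 0.1 N and linear speed of ring below 0.02 m/s and contact force between ring and tray above 0.3 N), for 0.2 s.
3. the bolt head is gripped and no longer turns (contact force between the fingers and bolt above 6 N and distance between the grasp point and bolt_head below 0.022 m and velocity of joint bolt between -0.012 and 0.012 rad/s), for 0.5 s.
At the end, for the whole second after the job is handed in: The fingers grip the bolt head (contact force above 6 N, grasp point within 22 mm of the head's centre) and it turns slower than 0.012 rad/s through the last second, while the guard ring lies at rest in the tray (its centre within the tray's walls and below 55 mm), let go (all of step 2 and all of step 3); the arm keeps its last pose, push and grip.
It fails at once if another thing on the bench was moved by more than 25 mm or tipped (distance of any of vial, beaker, flask, reagent, dish, spoon, washbottle from where it was at the start of the episode above 0.025 m or angle between any of vial, beaker, flask, reagent, dish, washbottle's own z axis and vertical above 0.5 rad).
It also fails if it takes over 58 s, if anything falls off the work surface, if the arm or the gripper's body presses on something with over 40 N, if the wrist force passes 120 N, or if a joint passes its speed limit or range.

ROBOT

A 6-joint arm with a two-finger parallel gripper is mounted at the origin on the work surface. World frame = base frame: x ahead of the robot, y to its left, z up, the work surface at z = 0. Lengths are in m, angles in rad, forces in N, time in s.
With the tool pointing down it reaches from about 0.325 to 0.875 m from the base axis. Payload 4.4 kg.
Tool frame: the origin (TCP) lies at the very end of the fingers, on their centre line; the grasp point (between the pads) lies 19 mm behind it; z points along the fingers, y is the direction in which the jaws open and shut (so a half turn about z gives the same grasp; the last joint's range is limited). The gripper opens to 85 mm and grips with 20 to 120 N. Pads are 22 mm wide; open, the fingers measure 114 mm over their backs; the gripper's body (76 mm by 85 mm) begins 54 mm behind the grasp point. The pads swing forward as they close: fully open they stand 13 mm farther back than shut.
Start: joints at [-1.411, 0.207, 1.542, -0, 1.393, -0.15], TCP at [0.175, -0.548, 0.231] pointing down, gripper open.
Joint ranges: [-2.73, 2.73], [-0.86, 2.22], [0.23, 2.46], [-1.11, 4.25], [0.08, 2.63], [-2.82, 2.82]. Speed limits (rad/s): [2.79, 2.79, 3.14, 3.14, 3.14, 3.14].

INTERFACE

Orientations are given as a unit quaternion [w, x, y, z].
In Python, from workcell import arm, cams gives the robot as it stands.
- The arm moves only by the tool arm_command, never from a script. Its argument "commands" is a list of rows, each an object with "jaw": the opening, from 0 (shut) to 1 (fully open); "slide": the shift along the tool's x, y, z as a fraction of full scale, a list of three; "rotation": the turn, a rotation vector about the tool's x, y, z as a fraction of full scale, a list of three. A call has 1 to 5 rows; each row is the pose to reach, as a shift and turn from the pose commanded when the call began, along the tool's axes at that moment, turning the shorter way round; what a row does not reach only later rows make up. Full scale, the value 1, is 150 mm for a shift and 180 degrees for a turn. A row lasts 1/12 s, in which the tool goes at most 41.7 mm and 7.16 degrees, less where a joint would pass 70% of its speed; a pose out of reach is approached as far as the arm can. A call with a number of a shift or a turn outside -1 to 1 is refused whole. A call with a gripper value outside its range is refused whole. The fingers move at their own pace and stop on an object; the grip force is fixed at half the most. Time passes only in rows, so rows that repeat a pose let the fingers close. It gives the time, the measured TCP pose, the force and the opening at its end, in the units of the state.
- arm.get_state(): the state, without advancing time (a new reading comes with each control period).
- cams.camera(name): name is "side" or "top"; returns a dict with "image" (480x640x3 uint8, red, green, blue), "camera_matrix" (3x3 intrinsics, pixels), "k1" (the pictures are not rectified: a ray, as slopes to the right and down, at radius r is drawn at 1 + k1 r^2 times it, then the intrinsics apply), "cam_to_world" (4x4, takes a point from camera to world coordinates). Camera axes: x right, y down, z forward; pixel columns grow to the right and rows downward; lengths in m; the calibration is good to about 2 mm. A picture is of the moment at which its call begins. There is no depth.
- arm.sign_off(): hands the job in, once; it reports no verdict.
The state is a dict: "time_s": time; "joint_pos": joint angles; "dq": joint speeds; "joint_torque": joint torques, N m; "ee_pos": TCP position; "tool_rot": TCP orientation; "force": force on the tool from outside, world axes, zero at the start; "ft_torque": the same for the moment, N m; "gripper_width": opening from 0.0 (shut) to 1.0 (fully open).
Only numpy, scipy, OpenCV 4.12 (cv2) and the standard library are available. Lean on these libraries where they do the work, as an engineer would, in place of code of your own. Each camera call takes 0.05 s, during which the arm holds its last target.

## Working session

There is one attempt and no reset: what is moved stays moved. The work goes in short steps, Python scripts to look and compute and a tool call to move; the robot and the scene stay as the last step left them, time stands still between calls to the robot, and variables do not carry over. Pictures are saved under pics/ and viewed, and the job is handed in when it is done.

Besides the shell and the picture viewer there is one more tool, called after "Emit:" as a command line: name --argument value ..., lists and objects as JSON in quotes. arm_command: Moves the arm, as the interface text tells. Its arguments: {"type":"object","properties":{"commands":{"type":"array","items":{"type":"object","properties":{"jaw":{"type":"number"},"slide":{"type":"array","items":{"type":"number","minimum":-1,"maximum":1}},"rotation":{"type":"array","items":{"type":"number","minimum":-1,"maximum":1}}}}}},"required":["commands"]}

```bash
ls; mkdir -p pics
cat > h.py <<'E'
import numpy as np, cv2
from workcell import arm, cams
def grab(n,f):
    c=cams.camera(n); cv2.imwrite(f,c["image"][:,:,::-1]); np.savez(f+'.npz',**c); return c
def load(f): return dict(np.load(f+'.npz'))
E
python3 - <<'E'
from h import *
for n in("side","top"):
    c=grab(n,f"pics/{n}0.png"); print(n,c["camera_matrix"].round(1).tolist(),c["k1"],c["cam_to_world"].round(3).tolist())
print(arm.get_state())
E
```

```text
pics
side [[549.1, 0.0, 318.0], [0.0, 549.1, 229.3], [0.0, 0.0, 1.0]] -0.0688503705697591 [[0.917, -0.265, 0.297, 0.117], [-0.398, -0.578, 0.713, -1.081], [-0.017, -0.772, -0.636, 1.006], [0.0, 0.0, 0.0, 1.0]]
top [[566.8, 0.0, 318.6], [0.0, 566.8, 231.5], [0.0, 0.0, 1.0]] -0.1499077183550853 [[0.025, -0.994, 0.106, 0.393], [-1.0, -0.027, -0.011, -0.065], [0.014, -0.106, -0.994, 1.7], [0.0, 0.0, 0.0, 1.0]]
{'time_s': 0.1, 'joint_pos': array([-1.41149561e+00,  2.07345209e-01,  1.54282745e+00,  2.48761866e-05,
        1.39350304e+00, -1.50504899e-01]), 'dq': array([-0.00170972, -0.00251278, -0.00366467, -0.0008751 , -0.00049043,
       -0.0014491 ]), 'joint_torque': array([-7.47161430e-04, -3.84093475e+01, -2.92548484e+01, -1.29050845e-04,
        4.84823686e-03, -5.96699735e-06]), 'ee_pos': array([ 0.17518578, -0.54694012,  0.2302282 ]), 'tool_rot': array([-1.04156295e-03,  9.88026335e-01,  1.54281806e-01,  7.66022189e-06]), 'force': array([-0.1022224 ,  0.07933195,  0.21988287]), 'ft_torque': array([ 0.02622631,  0.01605442, -0.01956261]), 'gripper_width': 1.0009858285933595}
```

View pics/side0.png

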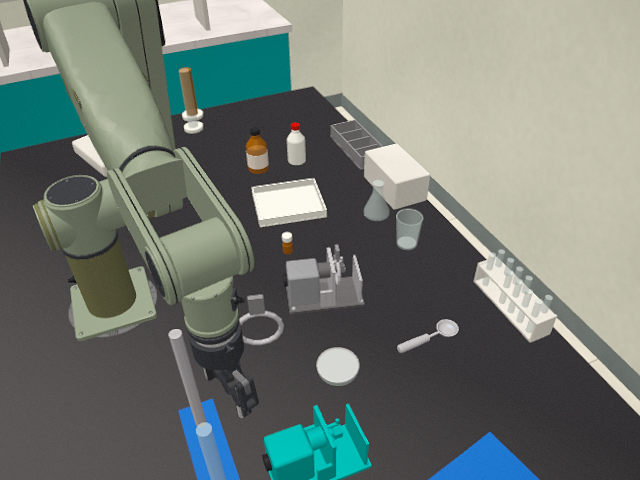

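View pics/top0.png

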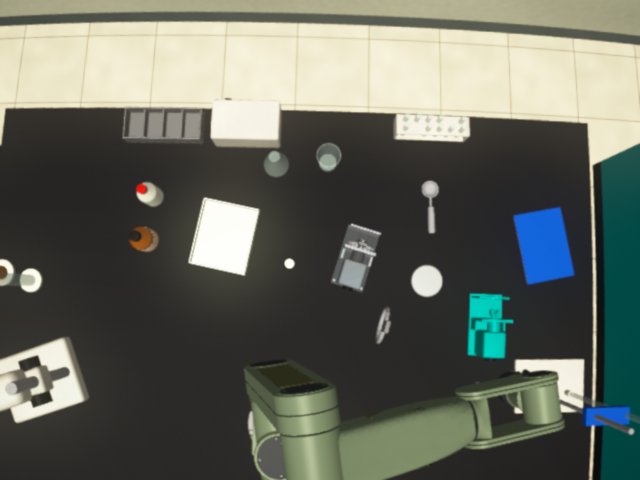

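The top view shows the grey bracket at about (357,255), the tray at (225,237), the vial at (289,263), and a turquoise look-alike at (488,325). There are two rings. One hangs on the grey bracket near side (337,262), and a larger one stands loose on the bench at side (262,322) / top (384,325). I'll enlarge both to tell them apart.

Run:
```python
from h import *
s=cv2.imread('pics/side0.png');t=cv2.imread('pics/top0.png')
a=cv2.resize(s[235:345,230:390],(800,550),interpolation=cv2.INTER_CUBIC);cv2.imwrite('pics/sc.png',a)
b=cv2.resize(t[210:310,310:430],(720,600),interpolation=cv2.INTER_CUBIC);cv2.imwrite('pics/tc.png',b)
```

```text
(no output)
```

View pics/sc.png

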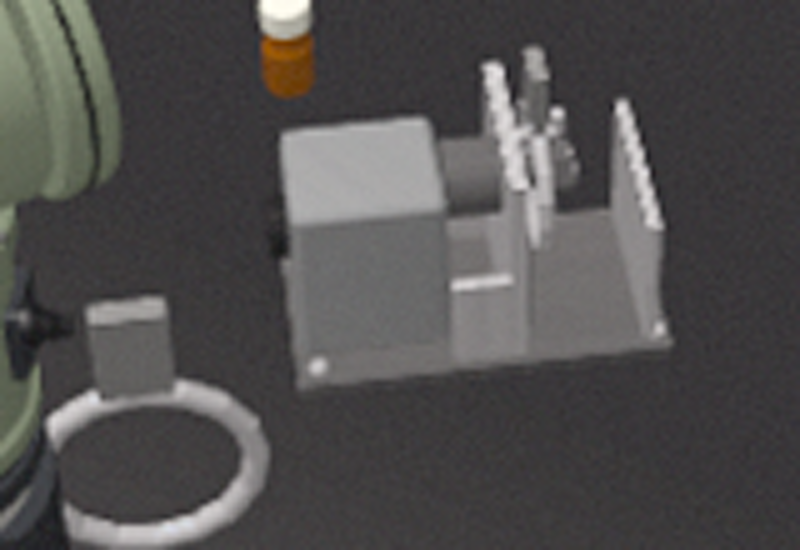

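View pics/tc.png

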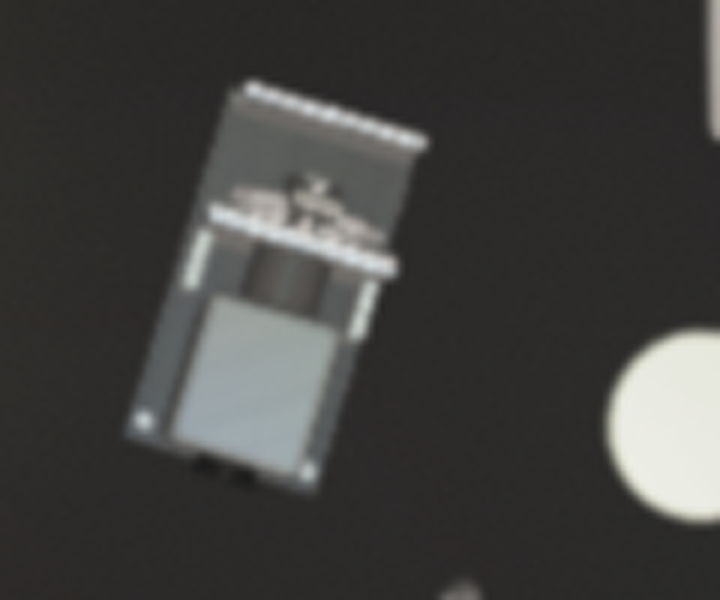

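```bash
cat >> h.py <<'E'
from scipy.optimize import least_squares
def proj(c,P):
    P=np.atleast_2d(P);T=np.linalg.inv(c["cam_to_world"]);K=c["camera_matrix"]
    q=P@T[:3,:3].T+T[:3,3]; s=q[:,:2]/q[:,2:]; r2=(s**2).sum(1,keepdims=True)
    s=s*(1+float(c["k1"])*r2); return s*[K[0,0],K[1,1]]+[K[0,2],K[1,2]]
def tri(obs):
    f=lambda X:np.concatenate([(proj(c,X)[0]-p) for c,p in obs])
    r=least_squares(f,[0.5,0,0.1]); return r.x,np.abs(r.fun).max()
def ground(c,p,z):
    r=least_squares(lambda X:proj(c,[X[0],X[1],z])[0]-p,[0.5,0]); return r.x
def b2w(b,P):
    P=np.atleast_2d(P); c,s=np.cos(b[2]),np.sin(b[2])
    return np.c_[b[0]+c*P[:,0]-s*P[:,1],b[1]+s*P[:,0]+c*P[:,1],P[:,2]]
E
cat > fit.py <<'E'
from h import *
S=load('pics/side0.png');T=load('pics/top0.png')
M=np.array([[-55,33,105],[-55,-33,105],[-130,-33,105],[-130,33,105],[-23,45,122],[-23,-45,122],[42,45,88],[42,-45,88]])/1000
ps=np.array([(430,118),(443,212),(287,222),(283,132),(492,65),(520,185),(622,103),(658,225)]);ps=(ps+.5)/5-.5+[230,235]
pt=np.array([(215,295),(338,330),(298,475),(172,440),(210,213),(397,268),(248,88),(425,142)]);pt=(pt+.5)/6-.5+[310,210]
for i in range(8):
    x,e=tri([(S,ps[i]),(T,pt[i])]);print(M[i]*1000,(x*1000).round(1),e.round(2))
def f(b):
    W=b2w(b,M);return np.r_[(proj(S,W)-ps).ravel(),(proj(T,W)-pt).ravel()]
r=least_squares(f,[.5,-.1,-.28]);print(r.x,r.fun.reshape(2,-1,2).round(1).tolist())
np.save('b.npy',r.x)
E
python3 fit.py
```

```text
[-55.  33. 105.] [ 490.3 -161.9   97.3] 0.64
[-55. -33. 105.] [ 473.5 -220.3   92.3] 0.05
[-130.  -33.  105.] [ 403.  -201.7   97.8] 0.58
[-130.   33.  105.] [ 421.1 -142.9   98.5] 0.49
[-23.  45. 122.] [ 526.6 -157.4  115. ] 0.29
[-23. -45. 122.] [ 502.1 -244.9  120. ] 0.07
[42. 45. 88.] [ 589.6 -176.2   81.8] 0.13
[ 42. -45.  88.] [ 566.1 -261.8   83. ] 0.25
[ 0.53525399 -0.20939658 -0.27322268] [[[-0.2, -2.2], [0.9, -2.2], [0.3, -0.8], [-1.4, -1.8], [-0.4, -1.3], [-0.2, -0.0], [-0.5, -1.3], [-0.7, -0.6]], [[0.7, -1.1], [2.5, -0.1], [1.6, 1.3], [0.1, 0.2], [1.1, 0.0], [0.7, 0.3], [0.6, 0.2], [1.1, 0.5]]]
```

```bash
cat > ov.py <<'E'
from h import *
import sys
def box(x0,x1,y0,y1,z0,z1):
    P=np.array([[x,y,z] for x in(x0,x1) for y in(y0,y1) for z in(z0,z1)])/1000
    return [(P[i],P[i^k]) for i in range(8) for k in(1,2,4) if not i&k]
def overlay(f,b,off,size,k,out,ringx=-6,ringz=86.5):
    c=load(f);im=c["image"][:,:,::-1]
    im=cv2.resize(im[off[1]:off[1]+size[1],off[0]:off[0]+size[0]],None,fx=k,fy=k,interpolation=cv2.INTER_CUBIC)
    def L(E,col):
        for a,d in E:
            p=((proj(c,b2w(b,np.array([a,d])))-off+.5)*k-.5);p=np.round(p).astype(int)
            cv2.line(im,tuple(map(int,p[0])),tuple(map(int,p[1])),col,1,cv2.LINE_AA)
    L(box(-27,-19,-45,45,88,122),(0,255,0));L(box(39,45,-45,45,5,88),(0,255,0));L(box(-130,-55,-33,33,8,105),(0,255,255))
    L(box(ringx-4,ringx+4,-12,12,ringz+36,ringz+72),(0,0,255))
    t=np.arange(0,6.3,np.pi/3)
    P=np.c_[0*t+8,13.85*np.cos(t+np.pi/6),90+13.85*np.sin(t+np.pi/6)]/1000
    L(list(zip(P,np.roll(P,1,0))),(255,100,0))
    cv2.imwrite(out,im)
if __name__=="__main__":
    b=np.load('b.npy')
    overlay('pics/side0.png',b,[280,240],[90,75],8,'pics/os.png');overlay('pics/top0.png',b,[325,215],[70,75],8,'pics/ot.png')
    a=cv2.imread('pics/os.png')
E
python3 ov.py
```

```text
(no output)
```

View pics/os.png

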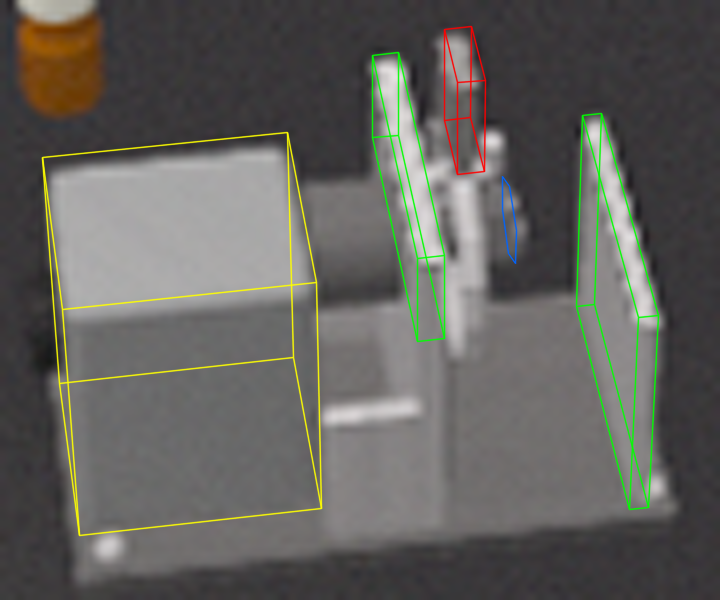

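View pics/ot.png

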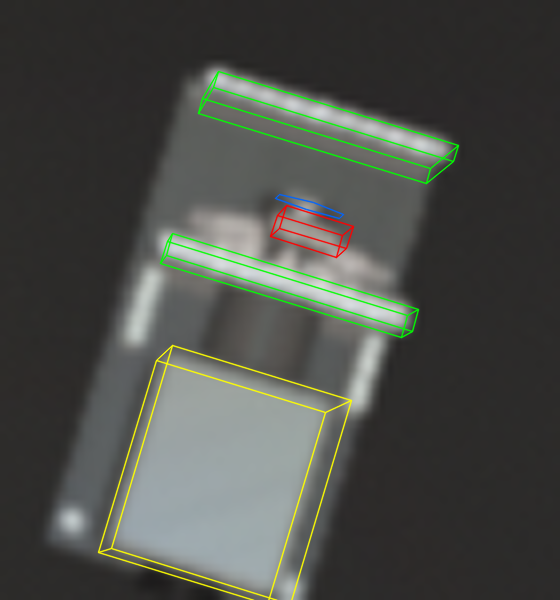

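```bash
cat > fit2.py <<'E'
from h import *
S=load('pics/side0.png');T=load('pics/top0.png')
M=np.array([[-23,45,122],[-23,-45,122],[42,45,88],[42,-45,88]])/1000
ps=np.array([(492,65),(520,185),(622,103),(658,225)]);ps=(ps+.5)/5-.5+[230,235]
pt=np.array([(210,213),(397,268),(248,88),(425,142)]);pt=(pt+.5)/6-.5+[310,210]
def f(b):
    W=b2w(b,M);return np.r_[(proj(S,W)+b[3:5]-ps).ravel(),(proj(T,W)+b[5:7]-pt).ravel(),b[3:]*.3]
r=least_squares(f,[.5,-.1,-.28,0,0,0,0]);print(r.x.round(4),r.fun.round(1).tolist())
np.save('b.npy',r.x)
def f(b):
    W=b2w(b,M);return np.r_[(proj(S,W)-ps).ravel()]
print(least_squares(f,[.5,-.1,-.28]).x)
def f(b):
    W=b2w(b,M);return np.r_[(proj(T,W)-pt).ravel()]
print(least_squares(f,[.5,-.1,-.28]).x)
E
python3 fit2.py
python3 - <<'E'
from h import *
T=load('pics/top0.png');S=load('pics/side0.png')
for n,p in dict(t1=(205,198),t2=(260,208),t3=(245,275),t4=(189,263)).items(): print(n,ground(T,p,.028))
print('vial',ground(T,(289,263),.06))
cv2.imwrite('pics/ot2.png',cv2.resize(T["image"][225:260,340:380,::-1],(800,700),interpolation=cv2.INTER_CUBIC)[:600])
cv2.imwrite('pics/os2.png',cv2.resize(S["image"][240:285,320:365,::-1],(600,600),interpolation=cv2.INTER_CUBIC))
E
```

```text
[ 0.5362 -0.2079 -0.2716  0.3537  1.2919 -0.3289  0.0825] [0.0, -0.5, 0.3, 0.8, -0.1, -0.5, -0.2, 0.2, 0.3, -0.2, -0.2, 0.0, -0.3, 0.0, 0.2, 0.2, 0.1, 0.4, -0.1, 0.0]
[ 0.53500224 -0.21230422 -0.27508398]
[ 0.53588543 -0.20694885 -0.26803307]
t1 [0.66328579 0.25881193]
t2 [0.63723356 0.09228575]
t3 [0.43673685 0.12944953]
t4 [0.46725371 0.29761289]
vial [ 0.4741218  -0.00051099]
```

View pics/os2.png

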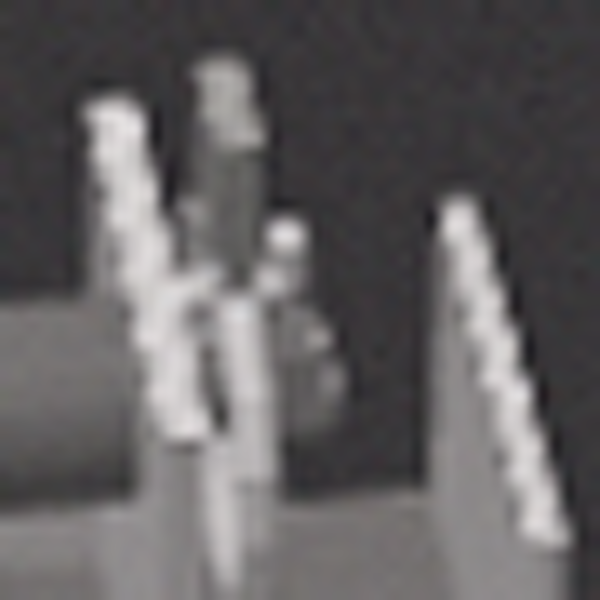

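View pics/ot2.png

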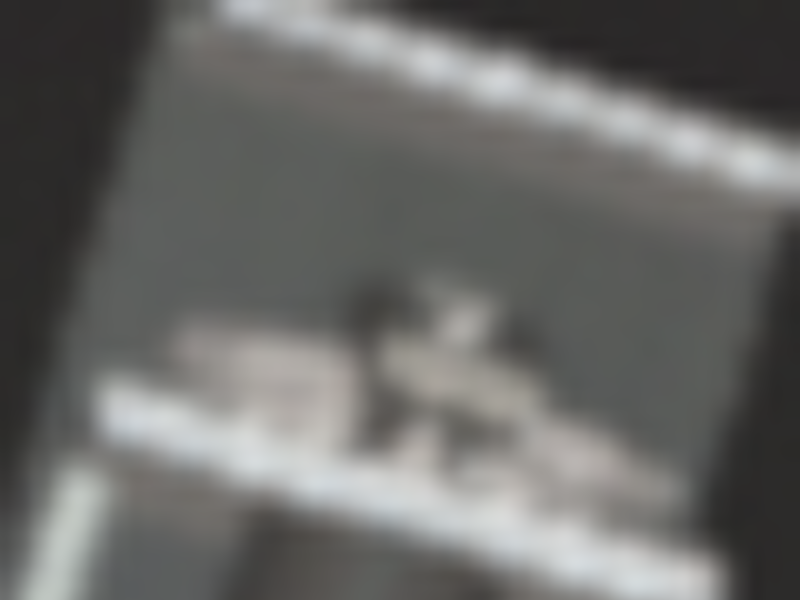

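Run:
```python
from h import *
T=load('pics/top0.png');S=load('pics/side0.png');b=np.load('b.npy')
ps=np.array((228,100))/13.333-.5+[320,240];pt=np.array((465,375))/20-.5+[340,225]
print('raw',tri([(S,ps),(T,pt)]))
X,e=tri([(S,ps-b[3:5]),(T,pt-b[5:7])]);c,s=np.cos(b[2]),np.sin(b[2]);d=X[:2]-b[:2]
print(X,e,'bracket frame',c*d[0]+s*d[1],-s*d[0]+c*d[1])
for rx in(-.010,-.006,-.002): print(rx,proj(S,b2w(b,[rx,0,.1585]))+b[3:5]-ps,proj(T,b2w(b,[rx,0,.1585]))+b[5:7]-pt)
pp=np.array((287,232))/13.333-.5+[320,240];q=np.array((468,320))/20-.5+[340,225]
X,e=tri([(S,pp-b[3:5]),(T,q-b[5:7])]);d=X[:2]-b[:2];print('pegend',X,e,c*d[0]+s*d[1],-s*d[0]+c*d[1])
```

```text
raw (array([ 0.5286228 , -0.20455877,  0.15413272]), np.float64(0.08112823862572327))
[ 0.52796807 -0.20486279  0.1587133 ] 0.26212130631674313 bracket frame -0.008701166725263321 0.0006994071105431705
-0.01 [[-0.26251158  0.28601832]] [[0.0021491  0.79588375]]
-0.006 [[1.42530204 0.10998814]] [[ 0.41777983 -0.59707704]]
-0.002 [[ 3.11204508 -0.06595486]] [[ 0.83309282 -1.98929245]]
pegend [ 0.53839002 -0.2080395   0.12618019] 0.31705560177687175 0.002190969286905682 0.0004352975799527172
```

Two rings are candidates. The one hanging on the grey bracket's peg, with its tab top at side (337,247) and top (363,244), triangulates to a tab top of 158.7 mm against 158.5 mm in the text. It sits 8.5 mm towards the plate from the head centre. The larger loose ring at side (262,322) is the decoy.

Next I'll move to hover over the tab.

```bash
cat >> h.py <<'E'
from scipy.spatial.transform import Rotation as Rn
def plan(x,y,z,yaw):
    s=arm.get_state();q=s['tool_rot'];R=Rn.from_quat([q[1],q[2],q[3],q[0]])
    Rt=Rn.from_matrix(np.array([[np.cos(yaw),np.sin(yaw),0],[np.sin(yaw),-np.cos(yaw),0],[0,0,-1]]))
    print('t',round(s['time_s'],2),'tcp',s['ee_pos'].round(4),'yaw',np.arctan2(*R.as_matrix()[[1,0],0]).round(4),'F',s['force'].round(1),'w',round(s['gripper_width'],3))
    print('slide',(R.inv().apply(np.array([x,y,z])-s['ee_pos'])/.15).round(3),'rot',((R.inv()*Rt).as_rotvec()/np.pi).round(4))
E
python3 -c "
from h import *
plan(.528,-.2056,.26,1.299)"
```

```text
t 0.1 tcp [ 0.1752 -0.5469  0.2302] yaw 0.3098 F [-0.1  0.1  0.2] w 1.001
slide [ 2.934 -1.451 -0.195] rot [-0.0005 -0.0004 -0.3149]
```

Emit:
arm_command --commands '[{"slide": [1,-0.49,-0.2],"rotation": [0,0,-0.19],"jaw": 0.5},{"slide": [1,-0.49,-0.2],"rotation": [0,0,-0.19],"jaw": 0.5},{"slide": [1,-0.49,-0.2],"rotation": [0,0,-0.19],"jaw": 0.5},{"slide": [1,-0.49,-0.2],"rotation": [0,0,-0.19],"jaw": 0.5},{"slide": [1,-0.49,-0.2],"rotation": [0,0,-0.19],"jaw": 0.5}]'

```text
time_s: 0.52
ee_pos: [0.3001, -0.4276, 0.2624]
tool_rot: [0.0, 0.896, 0.443, 0.002]
force: [-0.5, 0.0, -0.2]
gripper_width: 0.496
```

```bash
python3 -c "
from h import *
plan(.528,-.2056,.26,1.299)"
```

```text
t 0.52 tcp [ 0.3001 -0.4276  0.2624] yaw 0.9185 F [-0.5  0.  -0.2] w 0.496
slide [2.098 0.309 0.023] rot [ 0.0008 -0.0009 -0.1211]
```

Emit:
arm_command --commands '[{"slide": [1,0.15,0],"rotation": [0,0,-0.12],"jaw": 0.5},{"slide": [1,0.15,0],"rotation": [0,0,-0.12],"jaw": 0.5},{"slide": [1,0.15,0],"rotation": [0,0,-0.12],"jaw": 0.5},{"slide": [1,0.15,0],"rotation": [0,0,-0.12],"jaw": 0.5},{"slide": [1,0.15,0],"rotation": [0,0,-0.12],"jaw": 0.5}]'

```text
time_s: 0.93
ee_pos: [0.4088, -0.3236, 0.2608]
tool_rot: [-0.001, 0.799, 0.601, 0.001]
force: [-1.0, -0.1, -0.5]
gripper_width: 0.501
```

```bash
python3 -c "
from h import *
plan(.528,-.2056,.26,1.299)"
```

```text
t 0.93 tcp [ 0.4088 -0.3236  0.2608] yaw 1.2898 F [-1.  -0.1 -0.5] w 0.501
slide [0.976 0.546 0.008] rot [ 0.0001 -0.0009 -0.0029]
```

Emit:
arm_command --commands '[{"slide": [0.97,0.54,0.1],"rotation": [0,0,-0.003],"jaw": 0.5},{"slide": [0.97,0.54,0.1],"rotation": [0,0,-0.003],"jaw": 0.5},{"slide": [0.97,0.54,0.1],"rotation": [0,0,-0.003],"jaw": 0.5},{"slide": [0.97,0.54,0.1],"rotation": [0,0,-0.003],"jaw": 0.5},{"slide": [0.97,0.54,0.1],"rotation": [0,0,-0.003],"jaw": 0.5}]'

```text
time_s: 1.35
ee_pos: [0.5278, -0.206, 0.2449]
tool_rot: [-0.001, 0.796, 0.605, 0.001]
force: [-0.4, -0.2, 0.4]
gripper_width: 0.501
```

Emit:
arm_command --commands '[{"slide": [0,0,0],"rotation": [0,0,0],"jaw": 0.5},{"slide": [0,0,0],"rotation": [0,0,0],"jaw": 0.5}]'

```text
time_s: 1.52
ee_pos: [0.5241, -0.2115, 0.2457]
tool_rot: [-0.0, 0.798, 0.602, -0.001]
force: [-0.8, -1.0, -0.9]
gripper_width: 0.5
```

```bash
python3 -c "
from h import *
plan(.528,-.2056,.20,1.299)
b=np.load('b.npy');p=arm.get_state()['ee_pos']
for n in('side','top'):
    c=grab(n,f'pics/{n}1.png');print(n,proj(c,[p,p+[0,0,.019]]).round(1).tolist())
    o=(270,190) if n=='side' else (300,200)
    cv2.imwrite(f'pics/{n}1c.png',cv2.resize(c['image'][o[1]:o[1]+100,o[0]:o[0]+120,::-1],(720,600),interpolation=cv2.INTER_CUBIC))
"
```

```text
t 1.52 tcp [ 0.5241 -0.2115  0.2457] yaw 1.2932 F [-0.8 -1.  -0.9] w 0.5
slide [0.045 0.014 0.305] rot [-0.0005  0.0002 -0.0018]
side [[336.4, 218.5], [336.4, 211.8]]
top [[368.6, 242.1], [369.4, 241.4]]
```

View pics/side1c.png

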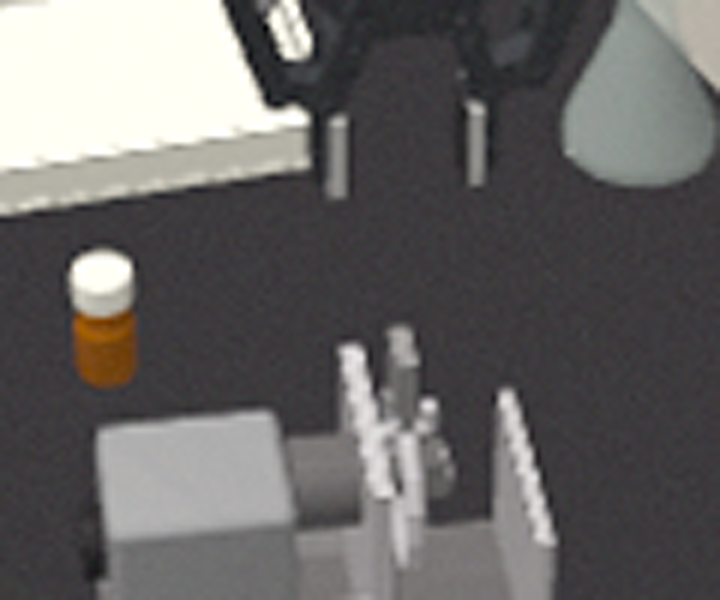

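View pics/top1c.png

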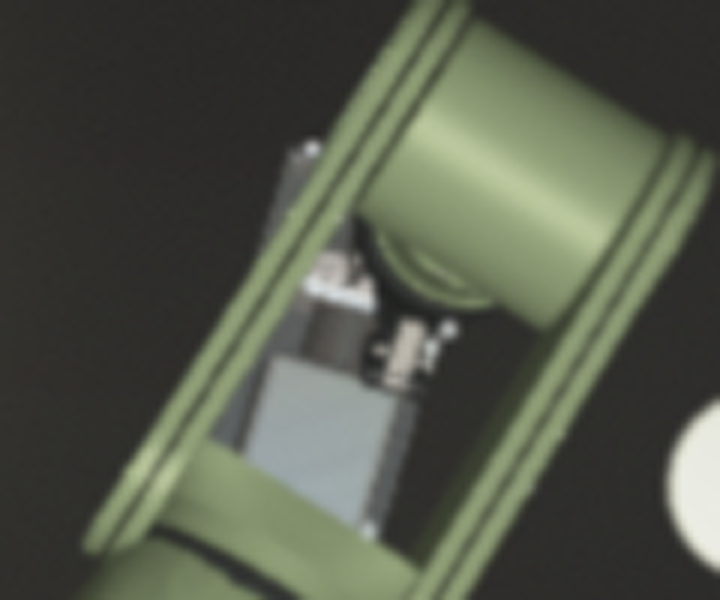

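Fingertip midpoint in the side view is at about (337,221), which matches the projection once the pad width is allowed for. The arm and camera frames agree. I'll align and descend part way.

Emit:
arm_command --commands '[{"slide": [0.045,0.014,0.3],"rotation": [0,0,-0.002],"jaw": 0.5},{"slide": [0.045,0.014,0.3],"rotation": [0,0,-0.002],"jaw": 0.5},{"slide": [0.045,0.014,0.3],"rotation": [0,0,-0.002],"jaw": 0.5},{"slide": [0.045,0.014,0.3],"rotation": [0,0,-0.002],"jaw": 0.5},{"slide": [0.045,0.014,0.3],"rotation": [0,0,-0.002],"jaw": 0.5}]'

```text
time_s: 2.03
ee_pos: [0.5292, -0.2065, 0.2032]
tool_rot: [0.001, 0.797, 0.604, 0.0]
force: [-0.3, -0.6, 0.3]
gripper_width: 0.498
```

```bash
python3 -c "
from h import *
plan(.528,-.2056,.131,1.299)
"
```

```text
t 2.03 tcp [ 0.5292 -0.2065  0.2032] yaw 1.2981 F [-0.3 -0.6  0.3] w 0.498
slide [ 0.004 -0.011  0.481] rot [ 0.0009  0.0003 -0.0003]
```

Emit:
arm_command --commands '[{"slide": [0,-0.01,0.22],"rotation": [0,0,0],"jaw": 0.5},{"slide": [0,-0.01,0.22],"rotation": [0,0,0],"jaw": 0.5},{"slide": [0,-0.01,0.47],"rotation": [0,0,0],"jaw": 0.5},{"slide": [0,-0.01,0.47],"rotation": [0,0,0],"jaw": 0.5},{"slide": [0,-0.01,0.47],"rotation": [0,0,0],"jaw": 0.5}]'

```text
time_s: 2.45
ee_pos: [0.526, -0.2042, 0.1302]
tool_rot: [-0.002, 0.796, 0.605, -0.001]
force: [0.4, -0.7, 0.9]
gripper_width: 0.501
```

```bash
python3 -c "
from h import *
plan(.528,-.2056,.131,1.299)
c=grab('side','pics/side2.png')
cv2.imwrite(f'pics/side2c.png',cv2.resize(c['image'][210:300,290:390,::-1],(800,720),interpolation=cv2.INTER_CUBIC)[:600])
"
```

```text
t 2.45 tcp [ 0.526  -0.2042  0.1302] yaw 1.2992 F [ 0.4 -0.7  0.9] w 0.501
slide [-0.005  0.015 -0.005] rot [-0.0012 -0.0003  0.0001]
```

View pics/side2c.png

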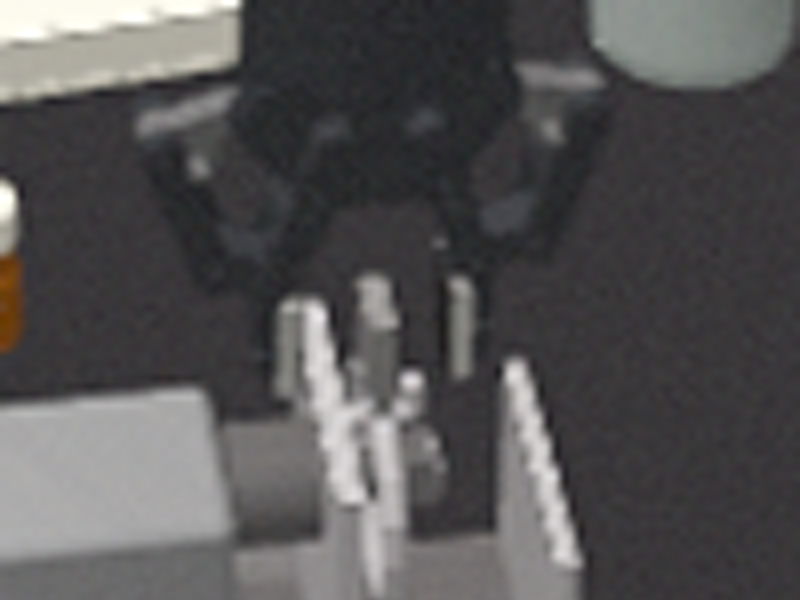

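Pads are at crop (288,340) and (461,325), with the tab centred between them at (377,330). Closing now.

Emit:
arm_command --commands '[{"slide": [0,0.005,0],"rotation": [0,0,0],"jaw": 0},{"slide": [0,0.005,0],"rotation": [0,0,0],"jaw": 0},{"slide": [0,0.005,0],"rotation": [0,0,0],"jaw": 0},{"slide": [0,0.005,0],"rotation": [0,0,0],"jaw": 0},{"slide": [0,0.005,0],"rotation": [0,0,0],"jaw": 0}]'

```text
time_s: 2.92
ee_pos: [0.5289, -0.2055, 0.1328]
tool_rot: [0.001, 0.796, 0.605, 0.0]
force: [-1.4, 0.0, 7.0]
gripper_width: 0.079
```

Emit:
arm_command --commands '[{"slide": [0,0,0],"rotation": [0,0,0],"jaw": 0},{"slide": [0,0,0],"rotation": [0,0,0],"jaw": 0}]'

```text
time_s: 3.08
ee_pos: [0.5289, -0.2055, 0.1329]
tool_rot: [0.001, 0.796, 0.605, 0.0]
force: [-1.4, 0.0, 6.1]
gripper_width: 0.078
```

```bash
python3 -c "
from h import *
plan(.528,-.2056,.145,1.299)
c=grab('side','pics/side3.png')
cv2.imwrite(f'pics/side3c.png',cv2.resize(c['image'][210:300,290:390,::-1],(800,720),interpolation=cv2.INTER_CUBIC)[:600])
"
```

```text
t 3.08 tcp [ 0.5289 -0.2055  0.1329] yaw 1.2995 F [-1.4  0.   6.1] w 0.078
slide [-0.002 -0.006 -0.081] rot [0.0009 0.0003 0.0002]
```

View pics/side3c.png

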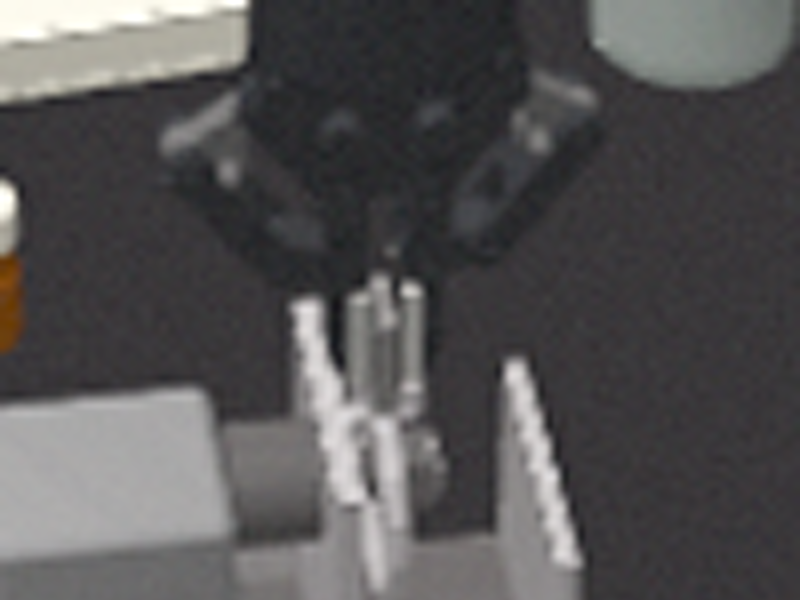

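Gripped: opening 0.078, about 6.6 mm read against the 8 mm tab. The 6 N upward force is the pads swinging forward and pressing the ring on the peg. Now a small lift.

Emit:
arm_command --commands '[{"slide": [0,0,-0.05],"rotation": [0,0,0],"jaw": 0},{"slide": [0,0,-0.1],"rotation": [0,0,0],"jaw": 0},{"slide": [0,0,-0.1],"rotation": [0,0,0],"jaw": 0},{"slide": [0,0,-0.1],"rotation": [0,0,0],"jaw": 0},{"slide": [0,0,-0.1],"rotation": [0,0,0],"jaw": 0}]'

```text
time_s: 3.55
ee_pos: [0.5278, -0.2048, 0.1456]
tool_rot: [-0.0, 0.796, 0.605, -0.0]
force: [0.3, -0.1, -0.8]
gripper_width: 0.08
```

```bash
python3 -c "
from h import *
b=np.load('b.npy');t=b2w(b,[.023,0,.1475])[0];print(t)
plan(*t,1.2995)
c=grab('side','pics/side4.png')
cv2.imwrite(f'pics/side4c.png',cv2.resize(c['image'][210:300,290:390,::-1],(800,720),interpolation=cv2.INTER_CUBIC)[:600])
"
```

```text
[ 0.55831935 -0.21404175  0.1475    ]
t 3.55 tcp [ 0.5278 -0.2048  0.1456] yaw 1.2994 F [ 0.3 -0.1 -0.8] w 0.08
slide [-0.005  0.213 -0.012] rot [-0.0001 -0.     -0.    ]
```

View pics/side4c.png

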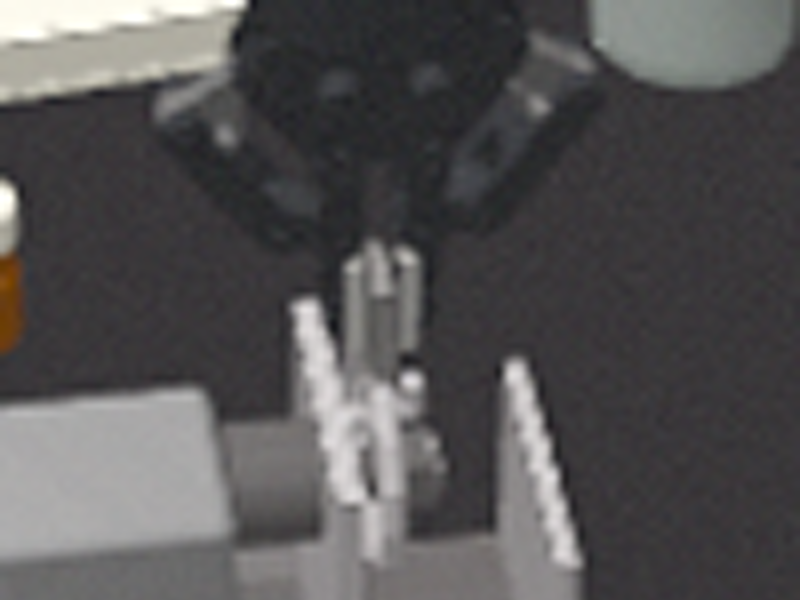

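The ring is up about 13.5 mm: the tab top moved from crop row 278 to 243. I'll add 1 mm and shift along bracket +x.

Emit:
arm_command --commands '[{"slide": [0,0,-0.008],"rotation": [0,0,0],"jaw": 0},{"slide": [0,0.1,-0.008],"rotation": [0,0,0],"jaw": 0},{"slide": [0,0.21,-0.008],"rotation": [0,0,0],"jaw": 0},{"slide": [0,0.21,-0.008],"rotation": [0,0,0],"jaw": 0},{"slide": [0,0.21,-0.008],"rotation": [0,0,0],"jaw": 0}]'

```text
time_s: 4.02
ee_pos: [0.5583, -0.2134, 0.1466]
tool_rot: [-0.0, 0.796, 0.605, -0.0]
force: [0.2, 0.1, -1.1]
gripper_width: 0.08
```

```bash
python3 -c "
from h import *
b=np.load('b.npy');t=b2w(b,[.023,0,.2875])[0];print(t)
plan(*t,1.2995)
c=grab('side','pics/side5.png')
cv2.imwrite(f'pics/side5c.png',cv2.resize(c['image'][210:300,290:390,::-1],(800,720),interpolation=cv2.INTER_CUBIC)[:600])
"
```

```text
[ 0.55831935 -0.21404175  0.2875    ]
t 4.02 tcp [ 0.5583 -0.2134  0.1466] yaw 1.2996 F [ 0.2  0.1 -1.1] w 0.08
slide [-0.004  0.    -0.939] rot [-0.0003 -0.      0.    ]
```

View pics/side5c.png

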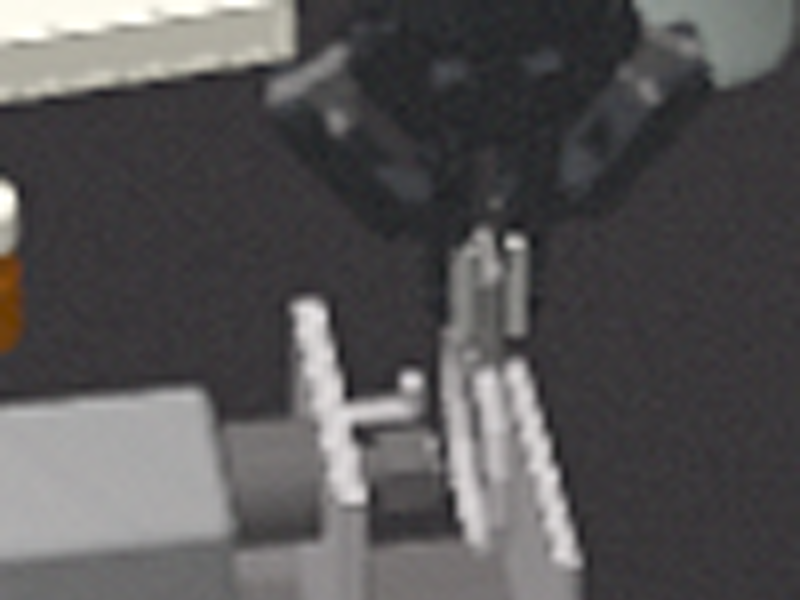

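The ring is free of the peg, which now shows at crop (410,380). The ring stands in the gap around crop (465,430), with no contact force. Lifting out.

Emit:
arm_command --commands '[{"slide": [0,0,-0.25],"rotation": [0,0,0],"jaw": 0},{"slide": [0,0,-0.5],"rotation": [0,0,0],"jaw": 0},{"slide": [0,0,-0.75],"rotation": [0,0,0],"jaw": 0},{"slide": [0,0,-0.85],"rotation": [0,0,0],"jaw": 0},{"slide": [0,0,-0.85],"rotation": [0,0,0],"jaw": 0}]'

```text
time_s: 4.48
ee_pos: [0.5602, -0.2145, 0.2807]
tool_rot: [0.005, 0.796, 0.605, 0.002]
force: [-0.1, 0.0, -1.0]
gripper_width: 0.08
```

```bash
python3 -c "
from h import *
T=load('pics/top0.png');S=load('pics/side0.png')
plan(.55,.195,.275,1.3)
for n,im in(('t',T['image'][185:285,180:270]),('s',S['image'][170:235,245:335])):
    cv2.imwrite(f'pics/tray{n}.png',cv2.resize(im[:,:,::-1],None,fx=6,fy=6,interpolation=cv2.INTER_CUBIC))
grab('side','pics/side6.png')
"
```

```text
t 4.48 tcp [ 0.5602 -0.2145  0.2807] yaw 1.2994 F [-0.1  0.  -1. ] w 0.08
slide [ 2.612 -0.798  0.023] rot [ 0.0033  0.0008 -0.0002]
```

View pics/trayt.png

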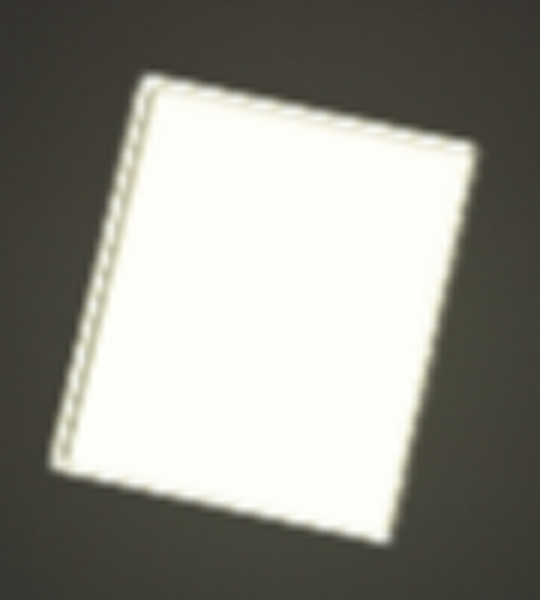

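View pics/trays.png

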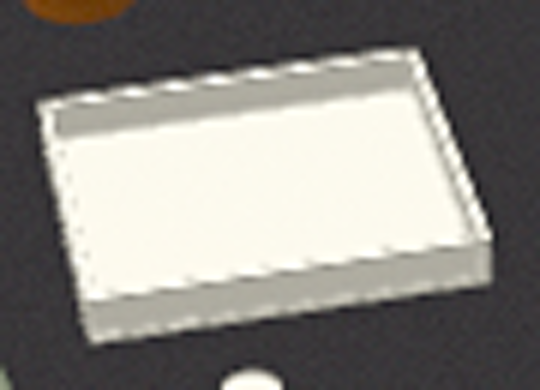

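View pics/side6.png

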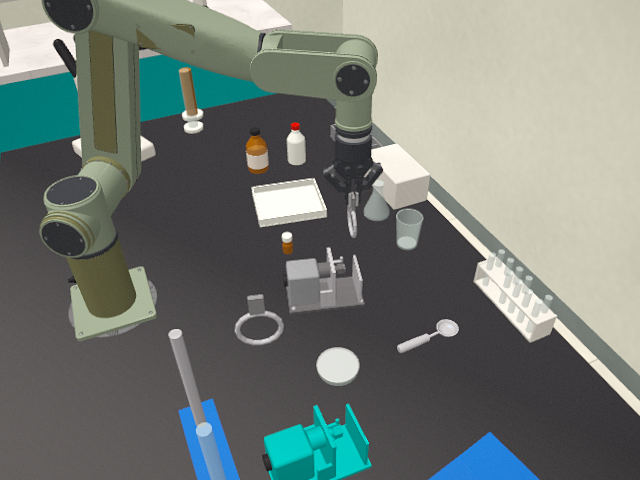

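```bash
python3 -c "
from h import *
T=load('pics/top0.png');S=load('pics/side0.png')
b=np.load('b.npy')
X=[]
for t,s in [((145,75),(418,48)),((478,148),(490,240)),((388,542),(88,305)),((52,468),(42,100))]:
    x,e=tri([(T,np.array(t)/6-.5+[180,185]-b[5:7]),(S,np.array(s)/6-.5+[245,170]-b[3:5])]);X.append(x);print(x.round(4),e.round(2))
X=np.array(X);print(X.mean(0),[np.linalg.norm(X[i]-X[i-1]).round(3) for i in range(4)])
d=(X[0]+X[1]-X[2]-X[3]);print('yaw',np.arctan2(d[1],d[0]))
"
```

```text
[0.6662 0.2617 0.0296] 0.02
[0.6333 0.0938 0.0288] 0.16
[0.4377 0.1312 0.0259] 0.08
[0.4692 0.2985 0.0306] 0.14
[0.55161576 0.1962932  0.02870873] [np.float64(0.2), np.float64(0.171), np.float64(0.199), np.float64(0.17)]
yaw -0.1868419124485835
```

Tray corners triangulate to 200 x 170 mm at z 28.7 mm, which matches. Centre is (0.552, 0.196), yaw -0.19. Moving over it.

Emit:
arm_command --commands '[{"slide": [0.9,-0.27,0],"rotation": [0,0,-0.027],"jaw": 0},{"slide": [0.9,-0.27,0],"rotation": [0,0,-0.027],"jaw": 0},{"slide": [0.9,-0.27,0],"rotation": [0,0,-0.027],"jaw": 0},{"slide": [0.9,-0.27,0],"rotation": [0,0,-0.027],"jaw": 0},{"slide": [0.9,-0.27,0],"rotation": [0,0,-0.027],"jaw": 0}]'

```text
time_s: 4.95
ee_pos: [0.5529, -0.0678, 0.2709]
tool_rot: [-0.003, 0.768, 0.64, -0.001]
force: [0.7, -0.5, -0.4]
gripper_width: 0.084
```

Emit:
arm_command --commands '[{"slide": [0.9,-0.35,0],"rotation": [0,0,0],"jaw": 0},{"slide": [0.9,-0.35,0],"rotation": [0,0,0],"jaw": 0},{"slide": [0.9,-0.35,0],"rotation": [0,0,0],"jaw": 0},{"slide": [0.9,-0.35,0],"rotation": [0,0,0],"jaw": 0},{"slide": [0.9,-0.35,0],"rotation": [0,0,0],"jaw": 0}]'

```text
time_s: 5.37
ee_pos: [0.5264, 0.0731, 0.2717]
tool_rot: [-0.002, 0.768, 0.64, -0.002]
force: [-0.4, -0.2, -1.3]
gripper_width: 0.083
```

```bash
python3 -c "
from h import *
plan(.5516,.1963,.17,1.384)
"
```

```text
t 5.37 tcp [0.5264 0.0731 0.2717] yaw 1.3887 F [-0.4 -0.2 -1.3] w 0.083
slide [0.838 0.021 0.679] rot [-0.0018 -0.0002  0.0015]
```

Emit:
arm_command --commands '[{"slide": [0.84,0.02,0.0],"rotation": [0,0,0.0],"jaw": 0},{"slide": [0.84,0.02,0.0],"rotation": [0,0,0],"jaw": 0},{"slide": [0.84,0.02,0.0],"rotation": [0,0,0],"jaw": 0},{"slide": [0.84,0.02,0.4],"rotation": [0,0,0],"jaw": 0},{"slide": [0.84,0.02,0.6],"rotation": [0,0,0],"jaw": 0}]'

```text
time_s: 5.78
ee_pos: [0.5578, 0.1944, 0.1918]
tool_rot: [0.002, 0.769, 0.639, 0.003]
force: [0.1, 0.2, -1.8]
gripper_width: 0.076
```

Emit:
arm_command --commands '[{"slide": [0,0,0],"rotation": [0,0,0],"jaw": 0}]'

```text
time_s: 5.87
ee_pos: [0.5471, 0.1908, 0.1789]
tool_rot: [-0.005, 0.77, 0.638, -0.01]
force: [-3.8, -0.6, -3.9]
gripper_width: 0.081
```

```bash
python3 -c "
from h import *
plan(.5516,.1963,.092,1.384)
c=grab('side','pics/side7.png')
cv2.imwrite('pics/side7c.png',cv2.resize(c['image'][130:250,220:380,::-1],(800,600),interpolation=cv2.INTER_CUBIC))
"
```

```text
t 5.87 tcp [0.5471 0.1908 0.1789] yaw 1.3847 F [-3.8 -0.6 -3.9] w 0.081
slide [0.047 0.035 0.579] rot [-0.0068  0.003   0.0002]
```

View pics/side7c.png

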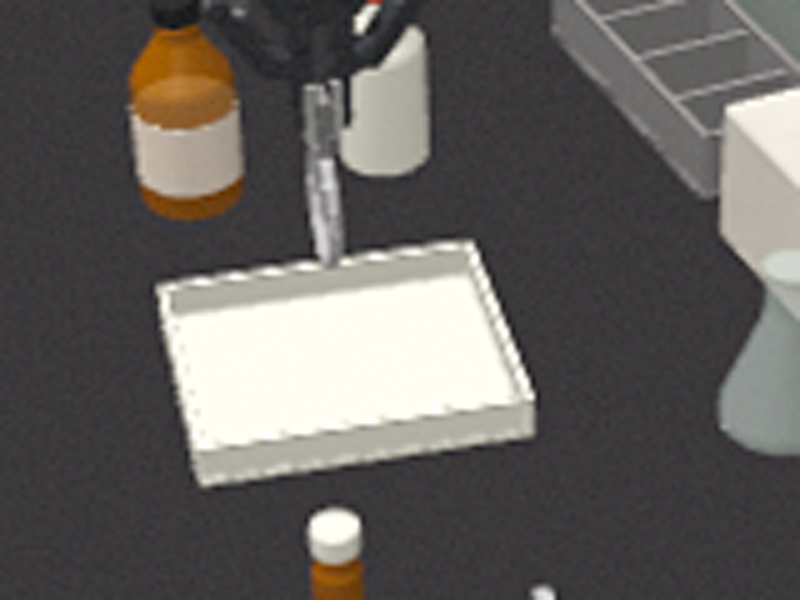

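Ring is over the tray with clearance from the bottles. Lowering.

Emit:
arm_command --commands '[{"slide": [0.03,0.02,0.2],"rotation": [0,0,0],"jaw": 0},{"slide": [0.03,0.02,0.4],"rotation": [0,0,0],"jaw": 0},{"slide": [0.03,0.02,0.5],"rotation": [0,0,0],"jaw": 0},{"slide": [0.03,0.02,0.55],"rotation": [0,0,0],"jaw": 0},{"slide": [0.03,0.02,0.55],"rotation": [0,0,0],"jaw": 0}]'

```text
time_s: 6.33
ee_pos: [0.559, 0.1957, 0.1082]
tool_rot: [-0.0, 0.77, 0.638, -0.001]
force: [-0.5, -0.3, -0.9]
gripper_width: 0.082
```

Emit:
arm_command --commands '[{"slide": [0,0,0],"rotation": [0,0,0],"jaw": 0},{"slide": [0,0,0],"rotation": [0,0,0],"jaw": 0}]'

```text
time_s: 6.5
ee_pos: [0.5612, 0.1969, 0.1113]
tool_rot: [0.001, 0.77, 0.638, 0.002]
force: [0.4, 0.9, -0.8]
gripper_width: 0.077
```

```bash
python3 -c "
from h import *
plan(.5516,.1963,.09,1.384)
c=grab('side','pics/side8.png')
cv2.imwrite('pics/side8c.png',cv2.resize(c['image'][130:250,220:380,::-1],(800,600),interpolation=cv2.INTER_CUBIC))
"
```

```text
t 6.5 tcp [0.5612 0.1969 0.1113] yaw 1.3835 F [ 0.4  0.9 -0.8] w 0.077
slide [-0.016 -0.063  0.142] rot [ 0.0014 -0.0005 -0.0002]
```

View pics/side8c.png

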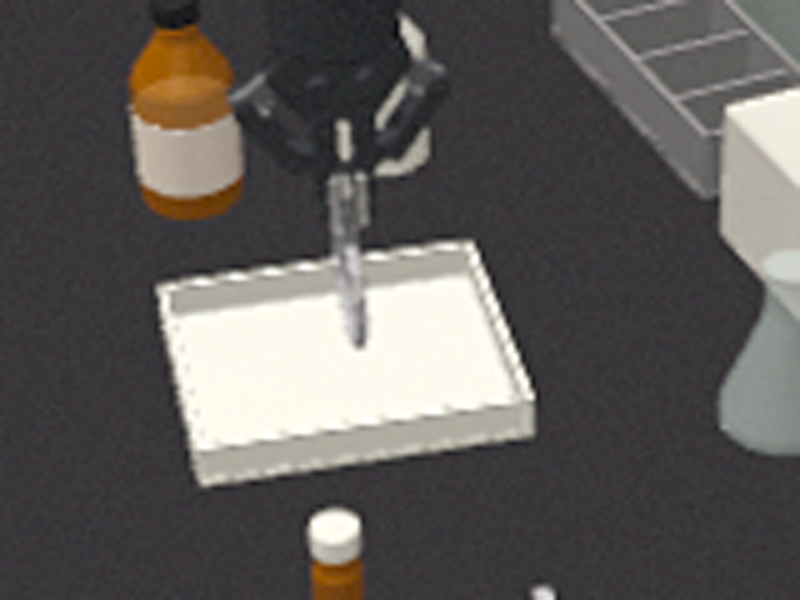

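Emit:
arm_command --commands '[{"slide": [0,-0.06,0.06],"rotation": [0,0,0],"jaw": 0},{"slide": [0,-0.06,0.13],"rotation": [0,0,0],"jaw": 0},{"slide": [0,-0.06,0.13],"rotation": [0,0,0],"jaw": 0},{"slide": [0,-0.06,0.13],"rotation": [0,0,0],"jaw": 0},{"slide": [0,-0.06,0.13],"rotation": [0,0,0],"jaw": 0}]'

```text
time_s: 6.97
ee_pos: [0.5505, 0.1988, 0.0895]
tool_rot: [0.0, 0.77, 0.638, 0.0]
force: [0.3, 0.3, -0.4]
gripper_width: 0.083
```

```bash
python3 -c "
from h import *
plan(.5516,.1963,.09,1.384)
c=grab('side','pics/side9.png')
cv2.imwrite('pics/side9c.png',cv2.resize(c['image'][130:250,220:380,::-1],(800,600),interpolation=cv2.INTER_CUBIC))
"
```

```text
t 6.97 tcp [0.5505 0.1988 0.0895] yaw 1.3843 F [ 0.3  0.3 -0.4] w 0.083
slide [-0.015  0.01  -0.003] rot [ 0.0001 -0.0001  0.0001]
```

View pics/side9c.png

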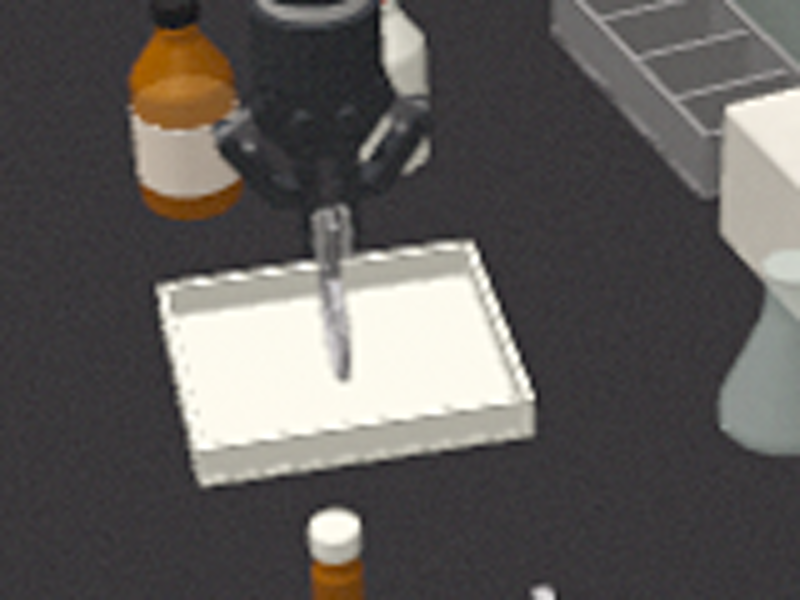

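Emit:
arm_command --commands '[{"slide": [0,0,0.015],"rotation": [0,0,0],"jaw": 0},{"slide": [0,0,0.015],"rotation": [0,0,0],"jaw": 0},{"slide": [0,0,0.015],"rotation": [0,0,0],"jaw": 0}]'

```text
time_s: 7.27
ee_pos: [0.5511, 0.1989, 0.0891]
tool_rot: [0.0, 0.77, 0.638, 0.001]
force: [-3.1, 0.1, 9.1]
gripper_width: 0.081
```

It has touched down (9 N). Opening.

Emit:
arm_command --commands '[{"slide": [0,0,0],"rotation": [0,0,0],"jaw": 1},{"slide": [0,0,0],"rotation": [0,0,0],"jaw": 1},{"slide": [0,0,0],"rotation": [0,0,0],"jaw": 1},{"slide": [0,0,0],"rotation": [0,0,0],"jaw": 1},{"slide": [0,0,0],"rotation": [0,0,0],"jaw": 1}]'

```text
time_s: 7.68
ee_pos: [0.55, 0.1986, 0.0865]
tool_rot: [-0.0, 0.77, 0.638, -0.0]
force: [-0.4, -0.2, 0.0]
gripper_width: 0.783
```

Emit:
arm_command --commands '[{"slide": [0,0,-0.15],"rotation": [0,0,0],"jaw": 1},{"slide": [0,0,-0.3],"rotation": [0,0,0],"jaw": 1},{"slide": [0,0,-0.6],"rotation": [0,0,0],"jaw": 1},{"slide": [0,0,-0.9],"rotation": [0,0,0],"jaw": 1},{"slide": [0,0,-1],"rotation": [0,0,0],"jaw": 1}]'

```text
time_s: 8.1
ee_pos: [0.5523, 0.1991, 0.2423]
tool_rot: [0.002, 0.77, 0.638, 0.003]
force: [1.8, 0.3, 0.5]
gripper_width: 1.001
```

```bash
python3 -c "
from h import *
b=np.load('b.npy');t=b2w(b,[.003,0,.25])[0];print(t)
plan(*t,b[2])
c=grab('side','pics/side10.png')
cv2.imwrite('pics/side10c.png',cv2.resize(c['image'][130:250,220:380,::-1],(800,600),interpolation=cv2.INTER_CUBIC))
"
```

```text
[ 0.5390526  -0.20867589  0.25      ]
t 8.1 tcp [0.5523 0.1991 0.2423] yaw 1.3843 F [1.8 0.3 0.5] w 1.001
slide [-2.688  0.418 -0.056] rot [ 0.0009 -0.0025  0.5271]
```

View pics/side10c.png

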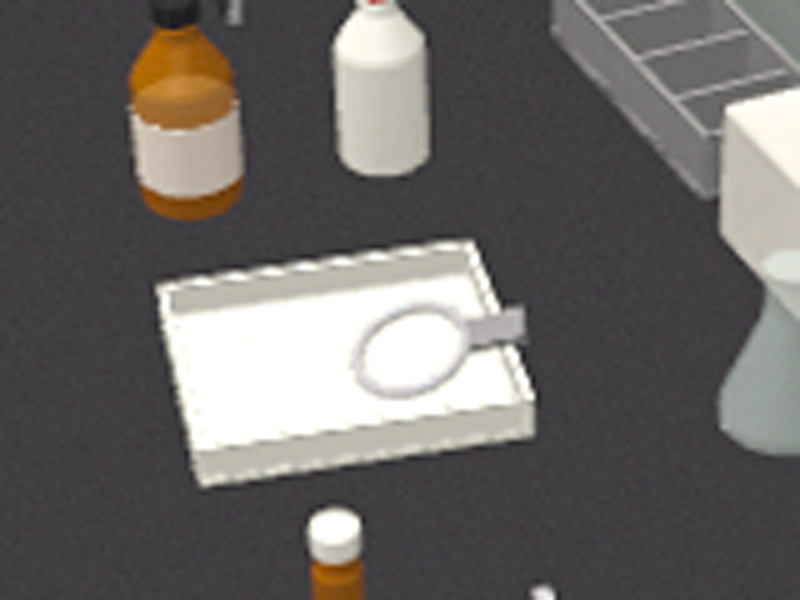

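Ring lies in the tray around crop (412,350), with its tab resting on the far wall and its centre inside. Next is the bolt head: move over it while turning the jaws to the bracket's y.

Emit:
arm_command --commands '[{"slide": [-0.9,0.14,-0.05],"rotation": [0,0,0.19],"jaw": 0.6},{"slide": [-0.9,0.14,-0.05],"rotation": [0,0,0.19],"jaw": 0.6},{"slide": [-0.9,0.14,-0.05],"rotation": [0,0,0.19],"jaw": 0.6},{"slide": [-0.9,0.14,-0.05],"rotation": [0,0,0.19],"jaw": 0.6},{"slide": [-0.9,0.14,-0.05],"rotation": [0,0,0.19],"jaw": 0.6}]'

```text
time_s: 8.57
ee_pos: [0.5457, 0.0585, 0.2442]
tool_rot: [0.001, 0.926, 0.379, -0.0]
force: [-0.0, 0.1, -0.2]
gripper_width: 0.599
```

```bash
python3 -c "
from h import *
plan(.539,-.2087,.25,-.2716)
"
```

```text
t 8.57 tcp [0.5457 0.0585 0.2442] yaw 0.7768 F [-0.   0.1 -0.2] w 0.599
slide [-1.281  1.239 -0.036] rot [4.000e-04 2.000e-04 3.337e-01]
```

Emit:
arm_command --commands '[{"slide": [-0.64,0.62,-0.04],"rotation": [0,0,0.19],"jaw": 0.6},{"slide": [-0.64,0.62,-0.04],"rotation": [0,0,0.19],"jaw": 0.6},{"slide": [-0.64,0.62,-0.04],"rotation": [0,0,0.19],"jaw": 0.6},{"slide": [-0.64,0.62,-0.04],"rotation": [0,0,0.19],"jaw": 0.6},{"slide": [-0.64,0.62,-0.04],"rotation": [0,0,0.19],"jaw": 0.6}]'

```text
time_s: 8.98
ee_pos: [0.5437, -0.0751, 0.25]
tool_rot: [0.0, 0.996, 0.09, -0.0]
force: [0.3, -0.5, 0.1]
gripper_width: 0.601
```

```bash
python3 -c "
from h import *
plan(.539,-.2087,.25,-.2716)
"
```

```text
t 8.98 tcp [ 0.5437 -0.0751  0.25  ] yaw 0.1797 F [ 0.3 -0.5  0.1] w 0.601
slide [-0.19   0.871  0.001] rot [3.000e-04 1.000e-04 1.436e-01]
```

Emit:
arm_command --commands '[{"slide": [-0.19,0.87,0],"rotation": [0,0,0.144],"jaw": 0.6},{"slide": [-0.19,0.87,0],"rotation": [0,0,0.144],"jaw": 0.6},{"slide": [-0.19,0.87,0],"rotation": [0,0,0.144],"jaw": 0.6},{"slide": [-0.19,0.87,0],"rotation": [0,0,0.144],"jaw": 0.6},{"slide": [-0.19,0.87,0],"rotation": [0,0,0.144],"jaw": 0.6}]'

```text
time_s: 9.4
ee_pos: [0.54, -0.2082, 0.2496]
tool_rot: [0.0, 0.991, -0.134, -0.0]
force: [0.2, 0.6, 0.0]
gripper_width: 0.603
```

Emit:
arm_command --commands '[{"slide": [0,0,0],"rotation": [0,0,0],"jaw": 0.6},{"slide": [0,0,0],"rotation": [0,0,0],"jaw": 0.6}]'

```text
time_s: 9.57
ee_pos: [0.5404, -0.2038, 0.2499]
tool_rot: [-0.001, 0.992, -0.129, -0.0]
force: [0.2, 0.2, -0.2]
gripper_width: 0.601
```

```bash
python3 -c "
from h import *
plan(.539,-.2087,.16,-.2716)
"
```

```text
t 9.57 tcp [ 0.5404 -0.2038  0.2499] yaw -0.2595 F [ 0.2  0.2 -0.2] w 0.601
slide [-0.     0.034  0.599] rot [-0.0003  0.0004  0.0039]
```

Emit:
arm_command --commands '[{"slide": [0,0.033,0.2],"rotation": [0,0,0.004],"jaw": 0.6},{"slide": [0,0.033,0.4],"rotation": [0,0,0.004],"jaw": 0.6},{"slide": [0,0.033,0.6],"rotation": [0,0,0.004],"jaw": 0.6},{"slide": [0,0.033,0.6],"rotation": [0,0,0.004],"jaw": 0.6},{"slide": [0,0.033,0.6],"rotation": [0,0,0.004],"jaw": 0.6}]'

```text
time_s: 9.98
ee_pos: [0.5381, -0.2074, 0.1587]
tool_rot: [-0.001, 0.991, -0.135, -0.002]
force: [0.1, -0.3, 1.3]
gripper_width: 0.598
```

```bash
python3 -c "
from h import *
plan(.539,-.2087,.071,-.2716)
for n,o in (('side',(290,210)),('top',(320,200))):
    c=grab(n,f'pics/{n}11.png')
    cv2.imwrite(f'pics/{n}11c.png',cv2.resize(c['image'][o[1]:o[1]+75,o[0]:o[0]+100,::-1],(800,600),interpolation=cv2.INTER_CUBIC))
"
```

```text
t 9.98 tcp [ 0.5381 -0.2074  0.1587] yaw -0.2716 F [ 0.1 -0.3  1.3] w 0.598
slide [0.011 0.008 0.584] rot [-0.0005  0.0016  0.    ]
```

View pics/side11c.png

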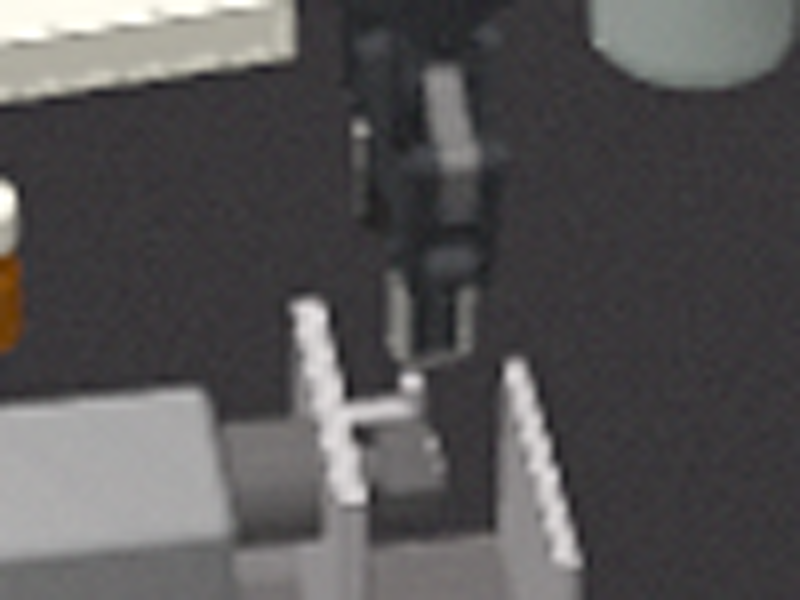

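View pics/top11c.png

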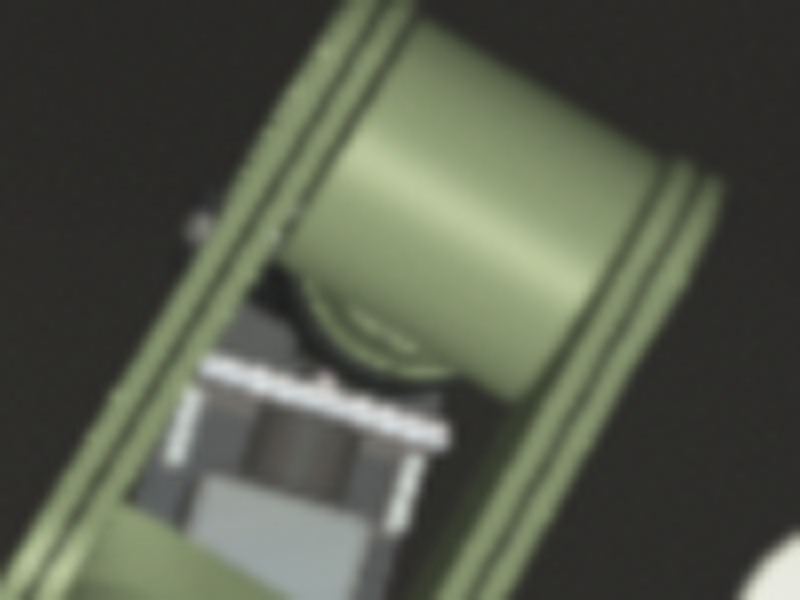

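The near finger at crop (432,310) lines up in x with the head at (405,455) and stays clear of both plates. Descending in stages.

Emit:
arm_command --commands '[{"slide": [0.01,0.006,0.1],"rotation": [0,0,0],"jaw": 0.6},{"slide": [0.01,0.006,0.2],"rotation": [0,0,0],"jaw": 0.6},{"slide": [0.01,0.006,0.3],"rotation": [0,0,0],"jaw": 0.6},{"slide": [0.01,0.006,0.3],"rotation": [0,0,0],"jaw": 0.6}]'

```text
time_s: 10.42
ee_pos: [0.5403, -0.2106, 0.1152]
tool_rot: [-0.0, 0.991, -0.136, -0.0]
force: [-0.6, 0.1, -0.3]
gripper_width: 0.597
```

```bash
python3 -c "
from h import *
plan(.539,-.2087,.072,-.2716)
"
```

```text
t 10.42 tcp [ 0.5403 -0.2106  0.1152] yaw -0.2737 F [-0.6  0.1 -0.3] w 0.597
slide [-0.012 -0.009  0.288] rot [-0.0001  0.0003 -0.0007]
```

Emit:
arm_command --commands '[{"slide": [-0.005,-0.01,0.1],"rotation": [0,0,0],"jaw": 0.6},{"slide": [-0.005,-0.01,0.2],"rotation": [0,0,0],"jaw": 0.6},{"slide": [-0.005,-0.01,0.28],"rotation": [0,0,0],"jaw": 0.6},{"slide": [-0.005,-0.01,0.28],"rotation": [0,0,0],"jaw": 0.6},{"slide": [-0.005,-0.01,0.28],"rotation": [0,0,0],"jaw": 0.6}]'

```text
time_s: 10.83
ee_pos: [0.5406, -0.2095, 0.0742]
tool_rot: [0.0, 0.991, -0.137, 0.0]
force: [0.1, 0.1, 0.4]
gripper_width: 0.6
```

```bash
python3 -c "
from h import *
plan(.539,-.2087,.072,-.2716)
c=grab('side','pics/side12.png')
cv2.imwrite('pics/side12c.png',cv2.resize(c['image'][210:285,290:390,::-1],(800,600),interpolation=cv2.INTER_CUBIC))
"
```

```text
t 10.83 tcp [ 0.5406 -0.2095  0.0742] yaw -0.2742 F [0.1 0.1 0.4] w 0.6
slide [-0.012 -0.002  0.014] rot [ 0.     -0.0002 -0.0008]
```

View pics/side12c.png

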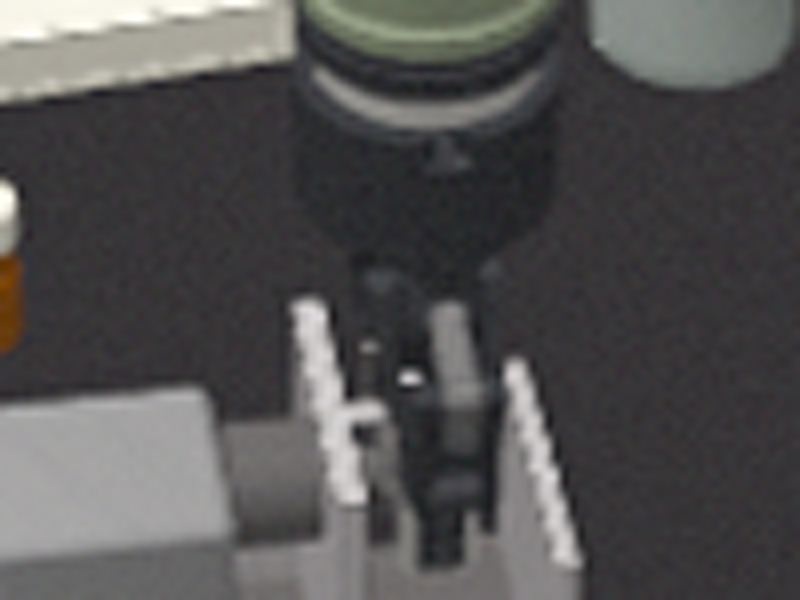

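Both fingers are inside the gap, clear of both plates, with no contact force. Closing.

Emit:
arm_command --commands '[{"slide": [-0.01,0,0.014],"rotation": [0,0,0],"jaw": 0.6},{"slide": [-0.01,0,0.014],"rotation": [0,0,0],"jaw": 0},{"slide": [-0.01,0,0.014],"rotation": [0,0,0],"jaw": 0},{"slide": [-0.01,0,0.014],"rotation": [0,0,0],"jaw": 0},{"slide": [-0.01,0,0.014],"rotation": [0,0,0],"jaw": 0}]'

```text
time_s: 11.3
ee_pos: [0.5395, -0.2081, 0.0724]
tool_rot: [-0.001, 0.991, -0.137, 0.001]
force: [0.3, 5.1, 6.5]
gripper_width: 0.291
```

Emit:
arm_command --commands '[{"slide": [0,0,0],"rotation": [0,0,0],"jaw": 0},{"slide": [0,0,0],"rotation": [0,0,0],"jaw": 0},{"slide": [0,0,0],"rotation": [0,0,0],"jaw": 0},{"slide": [0,0,0],"rotation": [0,0,0],"jaw": 0},{"slide": [0,0,0],"rotation": [0,0,0],"jaw": 0}]'

```text
time_s: 11.72
ee_pos: [0.5394, -0.2081, 0.0724]
tool_rot: [-0.001, 0.991, -0.137, 0.001]
force: [-0.4, 4.4, 6.3]
gripper_width: 0.285
```

Emit:
arm_command --commands '[{"slide": [0,0,0],"rotation": [0,0,0],"jaw": 0},{"slide": [0,0,0],"rotation": [0,0,0],"jaw": 0},{"slide": [0,0,0],"rotation": [0,0,0],"jaw": 0},{"slide": [0,0,0],"rotation": [0,0,0],"jaw": 0},{"slide": [0,0,0],"rotation": [0,0,0],"jaw": 0}]'

```text
time_s: 12.13
ee_pos: [0.5394, -0.2081, 0.0724]
tool_rot: [-0.001, 0.991, -0.137, 0.001]
force: [-0.4, 5.5, 6.2]
gripper_width: 0.287
```

```bash
python3 -c "
from h import *
plan(.539,-.2087,.072,-.2716);s=arm.get_state();print(s['ft_torque'],s['gripper_width']*85)
c=grab('side','pics/side13.png')
cv2.imwrite('pics/side13c.png',cv2.resize(c['image'][210:285,290:390,::-1],(800,600),interpolation=cv2.INTER_CUBIC))
"
```

```text
t 12.13 tcp [ 0.5394 -0.2081  0.0724] yaw -0.2745 F [-0.4  5.5  6.2] w 0.287
slide [-0.002  0.005  0.003] rot [-0.0005 -0.0003 -0.0009]
[0.82377568 0.03776864 0.00111516] 24.357719679096764
```

View pics/side13c.png

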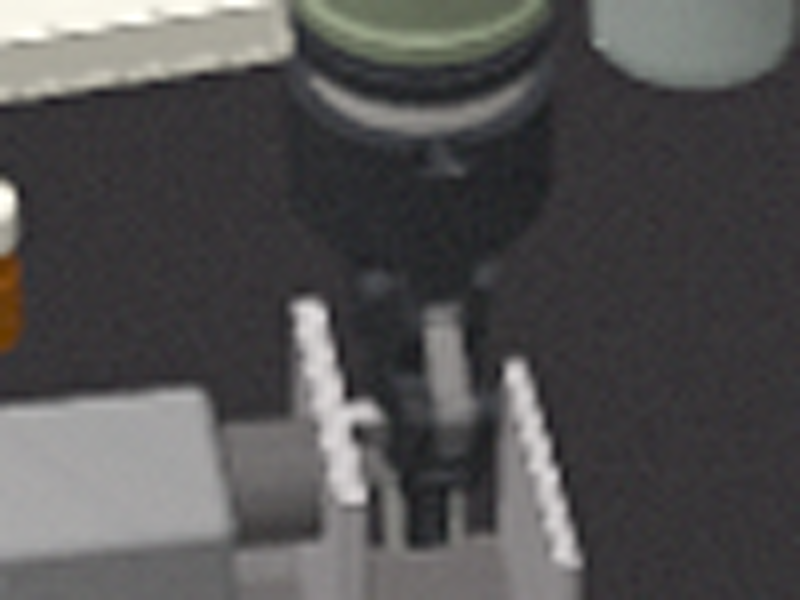

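View pics/side13.png

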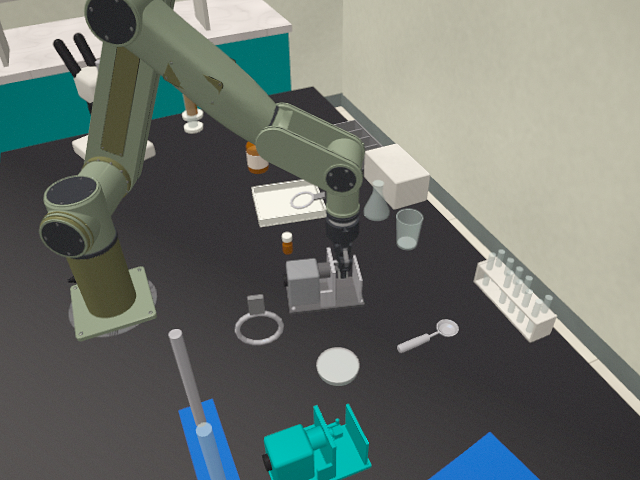

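The fingers have closed on the flats: opening 24.4 mm against 24 mm across flats, grasp point at z 91 mm, pose steady. The ring is still in the tray at (303,200) and nothing else has moved. One more short hold to check stability, then I'll hand in.

Emit:
arm_command --commands '[{"slide": [0,0,0],"rotation": [0,0,0],"jaw": 0},{"slide": [0,0,0],"rotation": [0,0,0],"jaw": 0},{"slide": [0,0,0],"rotation": [0,0,0],"jaw": 0},{"slide": [0,0,0],"rotation": [0,0,0],"jaw": 0},{"slide": [0,0,0],"rotation": [0,0,0],"jaw": 0}]'

```text
time_s: 12.6
ee_pos: [0.5394, -0.2081, 0.0724]
tool_rot: [-0.001, 0.991, -0.137, 0.001]
force: [-0.7, 4.7, 5.6]
gripper_width: 0.289
```

```bash
python3 -c "
from h import *
plan(.539,-.2087,.072,-.2716);print(arm.get_state()['ft_torque']);print(arm.sign_off())
"
```

```text
t 12.6 tcp [ 0.5394 -0.2081  0.0724] yaw -0.2746 F [-0.7  4.7  5.6] w 0.289
slide [-0.002  0.005  0.003] rot [-0.0005 -0.0003 -0.0009]
[ 0.87592846  0.02473811 -0.01193309]
the job is handed in; nothing more can be done
None
```

I lifted the guard ring off its peg and laid it in the white tray. I then gripped the bolt head on its flats and handed the job in at about 12.6 s, still holding it.

**Last checks:**
- **Grip:** the opening held at 24.3 to 24.6 mm, against 24 mm across flats. The tool pose did not change for over a second, and the grasp point was at about z 91 mm, roughly 3 mm from the head's centre. I read the bolt as stopped from that steadiness, because its speed is not reported.
- **Ring:** it lies in the tray with its centre inside the walls and its tab resting on the far wall.
- **Other things on the bench:** those visible in the last side picture looked unmoved. The arm hid the wash bottle, and I did not measure any of the others.

**Disagreements:**
- The raw camera heights came out up to 7 mm low on the bracket plates. I corrected this with small image offsets, and the peg, tab and tray heights then agreed to about 1 mm.
- The drive looked smaller in the pictures than the text says, so I left it out of the position fit.

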